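# Clamp the whetstone in its ratchet holder and keep the trigger squeezed

### The arm

A 6-joint arm with a two-finger parallel gripper is mounted at the origin on a cart in front of the work surface, level with it; the furniture and walls round the work are solid. World frame = base frame: x ahead of the robot, y to its left, z up, the work surface at z = 0. Lengths are in m, angles in rad, forces in N, time in s.
With the tool pointing down it reaches from about 0.4 to 0.825 m from the base axis. Payload 7 kg.
Tool frame: the origin (TCP) lies on the centre line of the jaws, within the pads' length; the fingertips stand 19 mm ahead of it and the grasp point (between the pads) is the TCP; z points along the fingers, y is the line along which they close (so a half turn about z gives the same grasp; the last joint's range is limited). The gripper opens to 88 mm and grips with 3 to 60 N. Pads are 19 mm wide; open, the fingers measure 130 mm over their backs; the gripper's body (78 mm by 193 mm) begins 47 mm behind the grasp point.
Start: joints at [1.517, 0.359, 0.012, 0, -1.224, -0.288], TCP at [0.226, 0.636, 0.246] pointing down, gripper open.
Joint ranges: [-3.07, 3.07], [-1.43, 2.12], [-1.02, 1.25], [-3.03, 1.67], [-3.05, -0], [-3.03, 3.03]. Speed limits (rad/s): [2.39, 2.39, 3.01, 3.14, 3.14, 3.14].

### API

Orientations are given as [roll, pitch, yaw] about the fixed x, y, z axes, in that order (R = Rz(yaw) Ry(pitch) Rx(roll)).
In Python, from station import arm, imaging, models gives the robot as it stands.
- The arm moves only by the tool play_rows, never from a script. Its arguments are lists of equal length, an entry for each row: "travel": the shift along the tool's x, y, z in units of 25 mm (1.0 is 25 mm), a list of three; "twist": the turn about the tool's z in units of 0.15 rad (1.0 is 0.15 rad). A call has 1 to 8 rows; each row shifts and turns the commanded pose from where the row before left it, along the tool's axes as they then stand; what a row does not reach is not made up. A row lasts 1/8 s, in which the tool goes at most 62.5 mm and 10.7 degrees, less where a joint would pass 70% of its speed; a pose out of reach is approached as far as the arm can. A call with a number of a shift or a turn outside -1 to 1 is refused whole. A call with a gripper value outside its range is refused whole. "fingers" is the opening, from 0 (shut) to 1 (fully open), set as the call begins (left out, the last holds). The fingers move at their own pace and stop on an object; "newtons" is the grip in N (left out, the last holds). Time passes only in rows, so rows that do not move let the fingers close. It gives the time, the measured TCP pose, the force, the opening and the grip force at its end, in the units of the state.
- arm.get_state(): the state, without advancing time (a new reading comes with each control period).
- imaging.grab_frame(name): name is "scene" or "side" or "wrist"; returns a dict with "pixels" (480x640x3 uint8, red, green, blue), "fx", "fy", "cx", "cy" (pixels), "R" (3x3) and "t" (3): a world point X has camera coordinates R X + t; the wrist camera has in their place "T_tool_cam" (4x4, takes a point from camera to tool coordinates, whose origin is the TCP and whose axes are the flange's). Camera axes: x right, y down, z forward; pixel columns grow to the right and rows downward; lengths in m; the calibration is good to about 2 mm. A picture is of the moment at which its call begins: read the wrist's pose just before it. There is no depth.
- arm.job_done(): hands the job in; it is judged then, once.
Trained networks look in the newest picture that a camera, given by its name, has taken for a name from the list of things; names that differ only in an ending like _2 or _b are one class to them, and where a whole thing is asked for, a point or a joint stands for the part that bears it (a point fixed in the world has none). Each returns a list of dicts, best first, with "confidence" (0 to 1); they miss things now and then, are a little off and sometimes report something else, mostly with a low value. They report only what shows in the picture. A call takes as long as a camera call.
- models.boxes_of(name, camera): "extent" ([centre column, centre row, width, height] in pixels, round what is visible of it).
- models.silhouettes(name, camera): "pixels" (480x640 bool, what is visible of it) and "extent" ([centre column, centre row, width, height] in pixels, round what is visible of it).
The state is a dict: "t": time; "q": joint angles; "qd": joint speeds; "joint_efforts": joint torques, N m; "eef_pos": TCP position; "ee_rot": TCP orientation; "force": force on the tool from outside, world axes, zero at the start; "moment": the same for the moment, N m; "width": finger opening in m; "gripper_force": force on a finger pad.
Only numpy, scipy, OpenCV 4.12 (cv2) and the standard library are available. Lean on these libraries where they do the work, as an engineer would, in place of code of your own. Each camera call takes 0.05 s, during which the arm holds its last target. There are 200 camera calls.

### The job

Set the whetstone down flat in the bed of the sharpening holder, one end between the two ears of the steel stop, without dropping it, and let go of it. Then pump the grey ratchet trigger against the handle, without shoving the jaw by hand, until the sprung plate has pushed the stone home against the stop and presses firmly on it; the stone is brittle, so never squeeze the plate's springs flat, and leave the glass bowl and the pepper mill where they are. Finish while holding: keep the trigger squeezed with the plate pressing on the stone until I come to turn the locking screw, because the coarse teeth alone would let it slip back.

Things in the scene. Friction and masses are not known exactly. Their poses are not given: they have to be found in the camera images.
- holder: the sharpening holder, fixed on the bar: bamboo plank 322x74 mm, top at z 14 mm, with two black rubber bed strips (top z 20 mm, x -60 to +68, y +-10 to +-22 mm), a steel stop at one end, a ratchet body with handle and trigger at the other. Origin: on its underside, straight below the centre of the fully seated stone; +x points along the plank from trigger to stop, z up
- stop_face (a point): middle of the steel stop's face, at holder x +75, y 0, z 29 mm; the stop is 66 mm wide, its top at z 38 mm. Two steel ears of the same height, 57 mm apart inside, reach from it back to holder x +61 mm and flare outwards to x +52 mm (35 mm off the middle)
- whetstone: the whetstone, a bench stone, dark grey layer on a pale one, 150x50x25 mm (x, y, z of its own frame), 0.34 to 0.55 kg; origin at the centre of its underside, long side along x. It starts flat on the bar, left of the holder. Fully seated its origin is at x 0, y 0, z +20 mm of the holder's frame; either end may face the stop
- jaw: steel jaw with toothed bar; slides only forward (holder +x), teeth of 6 mm; a pawl stops it going back more than one tooth. Origin: centre of the plate's rubber face when the springs are free, at holder y 0, z 31 mm. At the start the space from stop to plate is 24 to 42 mm longer than the stone. Jaw block 12x40 mm, top z 40 mm, its front 20 mm behind the free plate face
- plate_face (a point): centre of the rubber face of the sprung pressure plate (44x19 mm, top at holder z 40.5 mm) carried by the jaw
- pressure_plate (a joint): how far the plate is pressed back towards the jaw against its springs, m: 0 = free, 0.014 = springs flat. Its push is 2 N plus 3 N per mm; a firm press is about 4 to 12 mm
- trigger (a joint): trigger angle, rad: 0 released (a spring returns it), 0.5 squeezed to its stop near the handle. Turns about a pin at holder x -180, z 69 mm. A full squeeze moves the jaw 6 to 13 mm (one or two teeth); let it return to 0 to take the next teeth. The jaw's push is 1.5 times the force on the trigger head, after 2 to 4 N for the return spring and 2 N of friction
- trigger_grip (a point): centre of the rounded trigger head, a bar of 14 mm diameter, 20 mm long along holder y, 40 mm above the pin; at holder x -168 mm released, -188 mm fully squeezed, z 108 mm. Press it towards the handle (holder -x). Trigger and handle together can be pinched from above: 55 mm over their outer faces released, 35 mm squeezed; above z 80 mm the fingers have room
- handle_grip (a point): point inside the fixed upright handle at holder x -207.5, y 0, z 108 mm; the handle is 17 mm deep (x -216 to -199 mm), 25 mm wide, its top at z 136 mm; below it the black body (x -223 to -155, y +-17 mm) reaches up to z 76 mm
- water_bowl: glass bowl, 154 mm wide, 76 mm high; origin at the centre of its underside; not to be moved
- pepper_mill: wooden pepper mill, 58 mm wide, 150 mm high, standing; origin at the centre of its underside; not to be moved

How it is judged:
By the outcome, as a careful person would: the job done as asked, in the order asked, and still so for the second after the job is handed in, while the arm keeps its last pose, push and grip.
It also fails if it takes over 51 s, if anything falls off the work surface, if the arm or the gripper's body presses on something with over 40 N, if the wrist force passes 120 N, or if a joint passes its speed limit or range.

## Working session

There is one attempt and no reset: what is moved stays moved. The work goes in short steps, Python scripts to look and compute and a tool call to move; the robot and the scene stay as the last step left them, time stands still between calls to the robot, and variables do not carry over. Pictures are saved under pics/ and viewed, at most 13 in all, crops included, and the job is handed in when it is done.

Besides the shell and the picture viewer there is one more tool, called as a command line: name --pt "numbers of a row" for each row, then --argument value for the rest. play_rows: Moves the arm, as the interface text tells. Shifts and turns lie within -1 to 1; 1 stands for 25 mm of shift or 0.15 rad of turn. Its arguments: {"type":"object","properties":{"travel":{"type":"array","items":{"type":"array","items":{"type":"number"}}},"twist":{"type":"array","items":{"type":"number"}},"fingers":{"type":"number"},"newtons":{"type":"number"}},"required":["travel","twist"]}

```bash
mkdir -p pics; ls; python3 - <<'E'
from station import arm, imaging, models
import cv2, numpy as np
s=arm.get_state(); print({k:np.round(v,3) for k,v in s.items()})
ims=[]
for c in ["scene","side","wrist"]:
    f=imaging.grab_frame(c); np.savez(f"pics/{c}0.npz",**f)
    cv2.imwrite(f"pics/{c}0.png",f["pixels"][:,:,::-1])
    for n in ["holder","stop_face","whetstone","jaw","plate_face","trigger_grip","handle_grip","water_bowl","pepper_mill"]:
        print(c,n,[(round(d["confidence"],2),np.round(d["extent"]).astype(int).tolist()) for d in models.boxes_of(n,c)[:2]])
E
```

```text
pics
{'t': np.float64(0.0), 'q': array([ 1.517,  0.359,  0.011, -0.   , -1.224, -0.288]), 'qd': array([ 0.001,  0.001,  0.001,  0.001,  0.003, -0.001]), 'joint_efforts': array([ 0.0000e+00, -5.8272e+01,  2.9304e+01,  6.9970e+00,  7.0000e-03,
       -0.0000e+00]), 'eef_pos': array([0.226, 0.635, 0.245]), 'ee_rot': array([ 3.14 , -0.   , -0.342]), 'force': array([0.176, 0.047, 0.179]), 'moment': array([ 0.008, -0.044,  0.043]), 'gripper_force': np.float64(0.0), 'width': np.float64(0.088)}
scene holder [(0.71, [306, 290, 126, 96])]
scene stop_face [(0.8, [305, 288, 128, 94])]
scene whetstone [(0.93, [208, 226, 60, 41])]
scene jaw [(0.77, [337, 303, 60, 42])]
scene plate_face []
scene trigger_grip [(0.39, [318, 292, 16, 17])]
scene handle_grip [(0.95, [305, 291, 124, 94])]
scene water_bowl [(0.88, [301, 183, 53, 40])]
scene pepper_mill []
side holder [(0.92, [292, 224, 149, 65])]
side stop_face [(0.95, [291, 226, 149, 65])]
side whetstone [(0.61, [438, 228, 31, 40])]
side jaw [(0.62, [251, 234, 60, 20])]
side plate_face []
side trigger_grip [(0.68, [248, 210, 10, 17])]
side handle_grip [(0.71, [293, 224, 148, 64])]
side water_bowl [(0.59, [441, 278, 79, 60])]
side pepper_mill [(0.74, [155, 249, 31, 67])]
wrist holder []
wrist stop_face []
wrist whetstone []
wrist jaw []
wrist plate_face []
wrist trigger_grip []
wrist handle_grip []
wrist water_bowl []
wrist pepper_mill []
```

```bash
python3 - <<'E'
import cv2
a=cv2.imread("pics/scene0.png")[130:370,150:420]; b=cv2.imread("pics/side0.png")[160:330,120:490]
cv2.imwrite("pics/a.png",cv2.resize(a,None,fx=2.5,fy=2.5,interpolation=3)[:600])
cv2.imwrite("pics/b.png",cv2.resize(b,None,fx=2.1,fy=2.1,interpolation=3))
E
```

```text
(no output)
```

View pics/a.png

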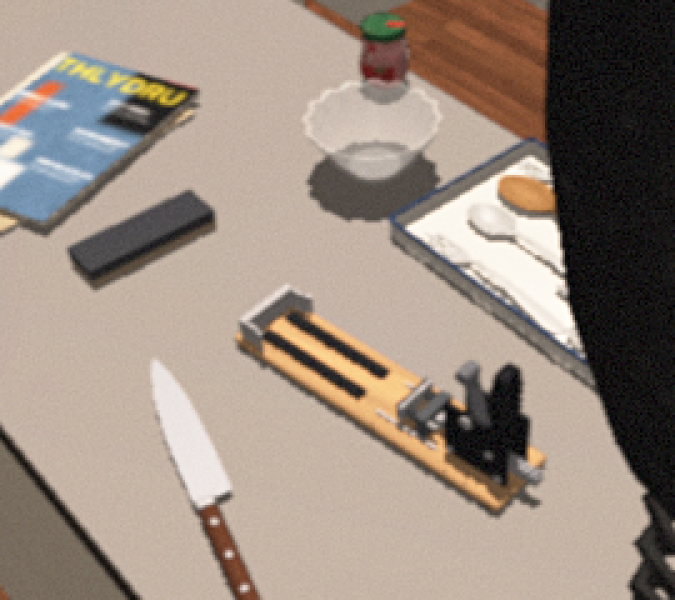

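View pics/b.png

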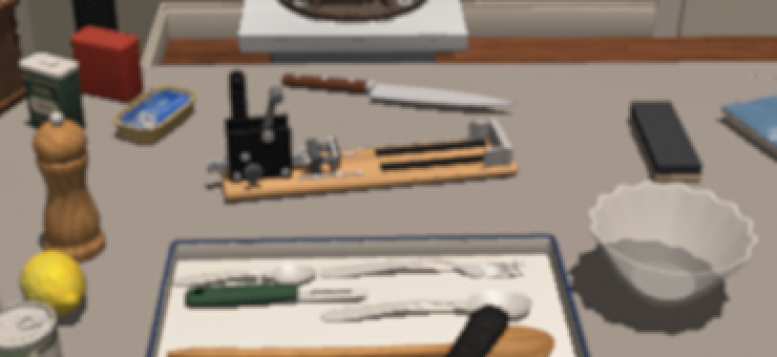

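```bash
cat > h.py <<'E'
import numpy as np, cv2
from scipy.optimize import least_squares
def ray(f,u,v):
    d=f["R"].T@np.array([(u-f["cx"])/f["fx"],(v-f["cy"])/f["fy"],1]); return -f["R"].T@f["t"],d
def onz(f,u,v,z):
    c,d=ray(f,u,v); return c+d*(z-c[2])/d[2]
def proj(f,X):
    p=np.atleast_2d(X)@f["R"].T+f["t"]; return np.c_[f["fx"]*p[:,0]/p[:,2]+f["cx"],f["fy"]*p[:,1]/p[:,2]+f["cy"]]
def pose(p,X):  # p=x,y,z,yaw
    c,s=np.cos(p[3]),np.sin(p[3]); return np.atleast_2d(X)@np.array([[c,s,0],[-s,c,0],[0,0,1]])+p[:3]
def fit(obs,p0):
    # obs: list (frame, X[n,3], uv[n,2])
    r=lambda p:np.concatenate([(proj(f,pose(p,X))-uv).ravel() for f,X,uv in obs])
    s=least_squares(r,p0,loss="soft_l1",x_scale=[.1,.1,.02,.5]); return s.x,[np.round(proj(f,pose(s.x,X))-uv,1).tolist() for f,X,uv in obs]
def wristframe(f,st):
    from scipy.spatial.transform import Rotation as Ro
    Rw=Ro.from_euler("xyz",st["ee_rot"]).as_matrix(); T=f["T_tool_cam"]
    Rc=Rw@T[:3,:3]; tc=Rw@T[:3,3]+st["eef_pos"]
    g=dict(f); g["R"]=Rc.T; g["t"]=-Rc.T@tc; return g
E
python3 - <<'E'
from h import *
S=dict(np.load("pics/scene0.npz")); D=dict(np.load("pics/side0.npz"))
sc=lambda L:np.array(L)/2.5+[150,130]-.3
sd=lambda L:np.array(L)/2.1+[120,160]-.3
for F in (S,D): print("cam",np.round(-F["R"].T@F["t"],2),F["fx"])
a=sc([(266,336),(363,393),(291,315),(386,374),(510,368),(468,372)])
b=sd([(480,143),(378,152),(483,156),(380,166),(237,75),(273,98)])
X=np.array([(68,16,20),(-60,16,20),(68,-16,20),(-60,-16,20),(-207.5,0,136),(-168,0,112)])/1e3
p0=[*onz(S,*sc([(325,355)])[0],.02),0]
q=onz(S,*a[0],.02)-onz(S,*a[1],.02); p0[2]=0;p0[3]=np.arctan2(q[1],q[0])
print(p0); print(*fit([(S,X,a),(D,X,b)],p0))
sa=sc([(70,250),(193,190),(215,212),(90,277)]); sb=sd([(630,103),(672,101),(698,165),(650,168)])
A=np.array([onz(S,*u,.025) for u in sa]);B=np.array([onz(D,*u,.025) for u in sb]); print(np.round(A,3),np.round(B,3))
for F,n,(u,v) in ((S,'bowl',sc([(375,165)])[0]),(D,'bowl',sd([(665,290)])[0]),(D,'mill',sd([(73,250)])[0])): print(n,onz(F,u,v,0))
E
```

```text
cam [ 0.09 -0.55  0.81] 463.0864084767293
cam [ 1.6  -0.01  0.66] 543.5947135218074
[np.float64(0.5096875614169115), np.float64(0.07993901256548341), 0, np.float64(1.7575279617591686)]
[ 0.51268038  0.08053005 -0.00284641  1.73265631] [[[-0.8, -1.3], [0.4, 0.7], [-1.5, -0.1], [0.2, 0.2], [-0.0, 1.6], [0.8, -0.8]], [[1.8, -0.4], [-2.4, 0.3], [4.1, 0.2], [-0.7, 0.6], [-1.0, 0.5], [0.7, -2.0]]]
[[0.404 0.372 0.025]
 [0.554 0.37  0.025]
 [0.55  0.322 0.025]
 [0.399 0.321 0.025]] [[0.409 0.33  0.025]
 [0.405 0.382 0.025]
 [0.553 0.373 0.025]
 [0.559 0.318 0.025]]
bowl [0.75050226 0.29629881 0.        ]
bowl [0.74170136 0.29236015 0.        ]
mill [ 0.66079685 -0.28154591  0.        ]
```

play_rows --pt "0.95 0.53 0" --pt "0.95 0.53 0" --pt "0.95 0.53 0" --pt "0.95 0.53 0" --pt "0.95 0.53 0" --pt "0.95 0.53 0" --pt "0.95 0.53 0" --pt "0.95 0.53 0" --twist '[0, 0, 0, 0, 0, 0, 0, 0]'

```text
t: 2.5
eef_pos: [0.3709, 0.4708, 0.2457]
ee_rot: [-3.141, -0.0, -0.342]
force: [0.5, -0.2, -0.1]
width: 0.0874
gripper_force: 0.0
```

play_rows --pt "0.95 0.53 0" --pt "0.95 0.53 0" --pt "0.95 0.53 0" --pt "0.95 0.53 0" --pt "0.95 0.53 0" --pt "0.95 0.53 0" --twist '[0, 0, 0, 0, 0, 0]'

```text
t: 3.25
eef_pos: [0.4783, 0.348, 0.2457]
ee_rot: [-3.141, -0.0, -0.342]
force: [-0.0, -0.4, 0.2]
width: 0.0878
gripper_force: 0.0
```

play_rows --pt "0 0 0" --pt "0 0 0" --pt "0 0 0" --pt "0 0 0" --twist '[-0.76, -0.76, -0.76, 0]'

```text
t: 3.75
eef_pos: [0.4777, 0.3488, 0.2456]
ee_rot: [-3.141, -0.0, -0.001]
force: [-0.3, 0.5, 0.2]
width: 0.0877
gripper_force: 0.0
```

```bash
python3 - <<'E'
from station import arm, imaging, models
from h import *
s=arm.get_state(); print({k:np.round(s[k],4) for k in ("t","q","eef_pos","ee_rot","width","force")})
f=imaging.grab_frame("wrist"); g=wristframe(f,s); np.savez("pics/w1.npz",**g); cv2.imwrite("pics/w1.png",f["pixels"][:,:,::-1])
print(f["T_tool_cam"],f["fx"])
m=models.silhouettes("whetstone","wrist")
for d in m[:1]:
    print(d["confidence"],d["extent"])
    k=d["pixels"].astype(np.uint8); c=max(cv2.findContours(k,0,2)[0],key=cv2.contourArea)
    r=cv2.minAreaRect(c); print(r)
    print([np.round(onz(g,*u,.025),4) for u in cv2.boxPoints(r)])
E
```

```text
{'t': np.float64(3.75), 'q': array([ 0.9609,  0.2223, -0.1786, -0.    , -1.1698,  0.6088]), 'eef_pos': array([0.4777, 0.3488, 0.2456]), 'ee_rot': array([-3.1415e+00, -1.0000e-04, -1.1000e-03]), 'width': np.float64(0.0877), 'force': array([-0.2612,  0.4779,  0.1611])}
[[ 1.37116265e-03 -9.59291257e-01 -2.82415305e-01  7.54332597e-02]
 [ 9.99998763e-01  1.53311908e-03 -3.52483648e-04  9.98981193e-04]
 [ 7.71110775e-04 -2.82414472e-01  9.59292172e-01 -1.38907910e-01]
 [ 0.00000000e+00  0.00000000e+00  0.00000000e+00  1.00000000e+00]] 422.59683329884143
0.83 [307.2, 210.3, 62.4, 168.6]
((307.5, 209.0), (170.0, 61.0), 90.0)
[array([0.5521, 0.3762, 0.025 ]), array([0.5521, 0.3263, 0.025 ]), array([0.4024, 0.3236, 0.025 ]), array([0.4024, 0.3796, 0.025 ])]
```

View pics/w1.png

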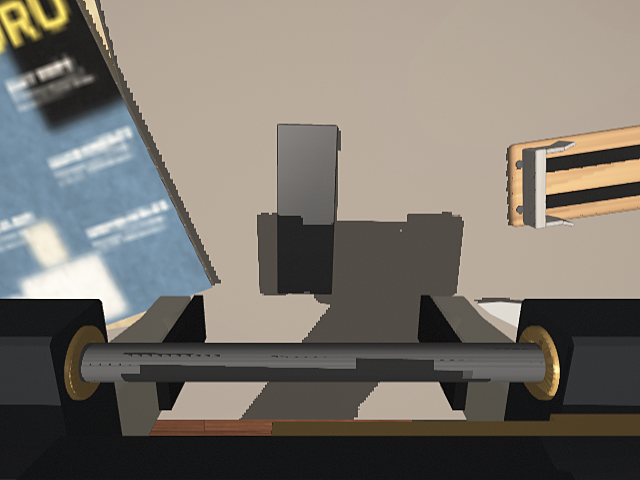

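```bash
python3 - <<'E'
from h import *
S=dict(np.load("pics/scene0.npz")); D=dict(np.load("pics/side0.npz")); W=dict(np.load("pics/w1.npz"))
sc=lambda L:np.array(L)/2.5+[150,130]-.3
sd=lambda L:np.array(L)/2.1+[120,160]-.3
sa=sc([(70,250),(193,190),(215,212),(90,277)]); sb=sd([(630,103),(672,101),(698,165),(650,168)])
X=lambda L:np.array([(a*.075,b*.025,.025) for a,b in L])
w=np.array([(278,124.5),(337,124.5),(332.5,293),(277,293)])
print([np.round(onz(W,*u,.025),4) for u in w])
A=(S,X([(-1,1),(1,1),(1,-1),(-1,-1)]),sa);B=(D,X([(-1,-1),(-1,1),(1,1),(1,-1)]),sb);C=(W,X([(1,1),(1,-1),(-1,-1),(-1,1)]),w)
print(*fit([C],[.48,.35,0,0])); print(*fit([A,B,C],[.48,.35,0,0]))
for u in [(547,148),(544,228),(526,149),(526,228)]: print(np.round(onz(W,*u,.038),4))
print(proj(W,pose([.5127,.0805,0,1.733],[[.075,.033,.038],[.075,-.033,.038]])))
E
```

```text
[array([0.5517, 0.3754, 0.025 ]), array([0.5517, 0.3272, 0.025 ]), array([0.4034, 0.3287, 0.025 ]), array([0.4034, 0.3796, 0.025 ])]
[ 0.47665245  0.35271048 -0.00425086 -0.01613095] [[[-1.0, -0.5], [0.5, 0.5], [-0.5, 0.4], [1.1, -0.4]]]
[ 0.47694241  0.35252173 -0.00346764 -0.02096655] [[[-1.7, -0.0], [-1.4, 0.3], [-0.2, 0.2], [-0.4, -1.0]], [[-1.1, -0.2], [-1.6, 0.8], [1.0, 1.0], [2.3, -0.4]], [[-0.4, -1.0], [1.2, 0.3], [-0.6, 0.5], [0.8, -0.5]]]
[0.5337 0.1597 0.038 ]
[0.468  0.1519 0.038 ]
[0.533  0.1764 0.038 ]
[0.468  0.1671 0.038 ]
[[547.24028198 227.94387149]
 [546.76059652 148.75953481]]
```

play_rows --pt "0 -0.15 0.9" --pt "0 0 0.95" --pt "0 0 0.95" --pt "0 0 0.95" --pt "0 0 0.95" --pt "0 0 0.95" --pt "0 0 0.95" --pt "0 0 0.9" --twist '[0.12, 0, 0, 0, 0, 0, 0, 0]' --fingers 0.9

```text
t: 4.85
eef_pos: [0.4775, 0.3533, 0.0573]
ee_rot: [-3.142, -0.0, -0.02]
force: [-0.1, 0.3, 0.1]
width: 0.079
gripper_force: 0.0
```

play_rows --pt "0 0 0.5" --pt "0 0 0.4" --pt "0 0 0.4" --pt "0 0 0.05" --pt "0 0 0" --twist '[0, 0, 0, 0, 0]'

```text
t: 5.48
eef_pos: [0.4775, 0.3536, 0.0246]
ee_rot: [-3.141, -0.0, -0.018]
force: [0.2, -0.1, 0.9]
width: 0.079
gripper_force: 0.0
```

play_rows --pt "0 0 0" --pt "0 0 0" --pt "0 0 0" --pt "0 0 0" --pt "0 0 0" --pt "0 0 0" --twist '[0, 0, 0, 0, 0, 0]' --fingers 0 --newtons 35

```text
t: 6.22
eef_pos: [0.4774, 0.3536, 0.0245]
ee_rot: [-3.141, -0.0, -0.018]
force: [-1.3, 0.2, 2.3]
width: 0.0495
gripper_force: 35.0
```

play_rows --pt "0 0 -0.3" --pt "0 0 -0.7" --pt "0 0 -1" --pt "0 0 -1" --pt "0 0 -1" --pt "0 0 -1" --pt "0 0 -0.7" --pt "0 0 -0.3" --twist '[0, 0, 0, 0, 0, 0, 0, 0]'

```text
t: 7.22
eef_pos: [0.4774, 0.3536, 0.1762]
ee_rot: [-3.14, -0.001, -0.018]
force: [-0.4, 0.4, -6.1]
width: 0.05
gripper_force: 35.0
```

play_rows --pt "0.1 0.5 0" --pt "0.14 0.94 0" --pt "0.14 0.94 0" --pt "0.14 0.94 0" --pt "0.14 0.94 0" --pt "0.14 0.94 0" --pt "0.14 0.94 0" --pt "0.14 0.94 0" --twist '[0, 0, 0, 0, 0, 0, 0, 0]'

```text
t: 8.22
eef_pos: [0.5014, 0.1744, 0.1744]
ee_rot: [-3.141, -0.0, -0.018]
force: [0.8, -0.2, -4.3]
width: 0.0496
gripper_force: 35.0
```

play_rows --pt "0.14 0.94 0" --pt "0.14 0.94 0" --pt "0.14 0.94 0" --pt "0.14 0.94 0" --pt "0.03 0.36 0" --twist '[0, 0, 0, 0, 0]'

```text
t: 8.85
eef_pos: [0.514, 0.0709, 0.1743]
ee_rot: [3.142, 0.0, -0.019]
force: [0.1, 0.4, -5.4]
width: 0.0495
gripper_force: 35.0
```

play_rows --pt "0 0 0" --pt "0 0 0" --pt "0 0 0" --pt "0 0 0" --pt "0 0 0" --twist '[0.5, 0.95, 0.95, 0.95, 0.95]'

```text
t: 9.48
eef_pos: [0.5141, 0.0726, 0.1743]
ee_rot: [-3.141, -0.0, -0.667]
force: [0.3, -0.7, -4.5]
width: 0.0497
gripper_force: 35.0
```

play_rows --pt "0 0 0" --pt "0 0 0" --pt "0 0 0" --pt "0 0 0" --pt "0 0 0" --pt "0 0 0" --pt "0 0 0" --twist '[0.95, 0.95, 0.95, 0.95, 0.95, 0.22, 0]'

```text
t: 10.35
eef_pos: [0.5141, 0.0727, 0.1743]
ee_rot: [-3.142, 0.0, -1.406]
force: [0.4, -0.0, -5.8]
width: 0.0496
gripper_force: 35.0
```

```bash
python3 - <<'E'
from station import arm, imaging, models
from h import *
s=arm.get_state(); print({k:np.round(s[k],4) for k in ("t","q","eef_pos","ee_rot","width","force","gripper_force")})
f=imaging.grab_frame("wrist"); g=wristframe(f,s); np.savez("pics/w2.npz",**g); cv2.imwrite("pics/w2.png",f["pixels"][:,:,::-1])
X=np.array([(-207.5,0,136),(-168,0,115),(-60,16,20),(-60,-16,20),(75,33,38),(-60,37,14),(-60,-37,14)])/1e3
print(np.round(proj(g,pose([.5127,.0805,0,1.733],X))))
E
```

```text
{'t': np.float64(10.35), 'q': array([ 0.5188,  0.1635, -0.4292, -0.    , -0.978 , -0.3541]), 'eef_pos': array([0.5141, 0.0727, 0.1743]), 'ee_rot': array([-3.1415,  0.    , -1.4061]), 'width': np.float64(0.0496), 'force': array([ 3.6000e-01, -2.9000e-03, -5.7507e+00]), 'gripper_force': np.float64(34.9984)}
[[ 311. -276.]
 [ 311.  -97.]
 [ 334.  161.]
 [ 287.  161.]
 [ 355.  351.]
 [ 363.  160.]
 [ 257.  160.]]
```

View pics/w2.png

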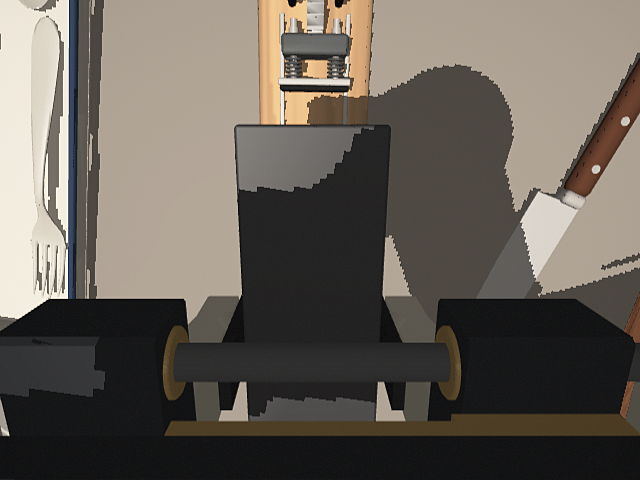

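```bash
python3 - <<'E'
from h import *
W=dict(np.load("pics/w2.npz"))
p=[.5127,.0805,0,1.733]; c,s=np.cos(p[3]),np.sin(p[3])
R=np.array([[c,s],[-s,c]])
def h(u,v,z): return np.round(R@(onz(W,u,v,z)[:2]-p[:2])*1e3,1)
for n,u,v,z in [("plank",260.5,110,.014),("plank",368.5,110,.014),("plank",258.5,10,.014),("plank",373,10,.014),("plate",279.5,82,.0405),("plate",349.5,82,.0405),("jaw",281,36,.04),("jaw",350,36,.04),("stone",235,126,.1748),("stone",391,126,.1748),("tcp",0,0,0)]: print(n,h(u,v,z))
print(R@(np.array([.5141,.0727])-p[:2]))
E
```

```text
plank [-93.  -33.6]
plank [-93.2  39.2]
plank [-153.2  -33.1]
plank [-153.5   39.5]
plate [-108.4  -18.6]
plate [-108.5   23.6]
jaw [-133.7  -17.4]
jaw [-133.9   23.2]
stone [-83.8 -23.4]
stone [-84.   25.7]
tcp [-161.7 -204.8]
[-0.00792371 -0.00012198]
```

play_rows --pt "0 0.03 0.4" --pt "0 0 0.8" --pt "0 0 0.9" --pt "0 0 0.9" --pt "0 0 0.7" --pt "0 0 0.3" --pt "0 0 0" --pt "0 0 0" --twist '[0.07, 0, 0, 0, 0, 0, 0, 0]'

```text
t: 11.4
eef_pos: [0.5139, 0.0729, 0.0749]
ee_rot: [-3.141, 0.0, -1.418]
force: [-0.3, 0.7, -5.3]
width: 0.0497
gripper_force: 35.0
```

```bash
python3 - <<'E'
from station import arm, imaging, models
from h import *
s=arm.get_state(); print({k:np.round(s[k],4) for k in ("t","eef_pos","ee_rot","width","force","gripper_force")})
o=[]
for c in ("wrist","scene","side"):
    f=imaging.grab_frame(c); np.savez(f"pics/{c}3.npz",**(wristframe(f,s) if c=="wrist" else f)); o.append(f["pixels"][:,:,::-1])
a=cv2.resize(o[0][0:240,150:470],(400,300),interpolation=3)
b=cv2.resize(o[1][230:350,230:390],(400,300),interpolation=3)
d=cv2.resize(o[2][180:270,200:440],(800,300),interpolation=3)
cv2.imwrite("pics/m3.png",np.vstack([np.hstack([a,b]),d]))
E
```

```text
{'t': np.float64(11.4), 'eef_pos': array([0.5139, 0.0729, 0.0749]), 'ee_rot': array([-3.1405e+00,  2.0000e-04, -1.4184e+00]), 'width': np.float64(0.0497), 'force': array([-0.2758,  0.6937, -5.2891]), 'gripper_force': np.float64(34.9983)}
```

View pics/m3.png

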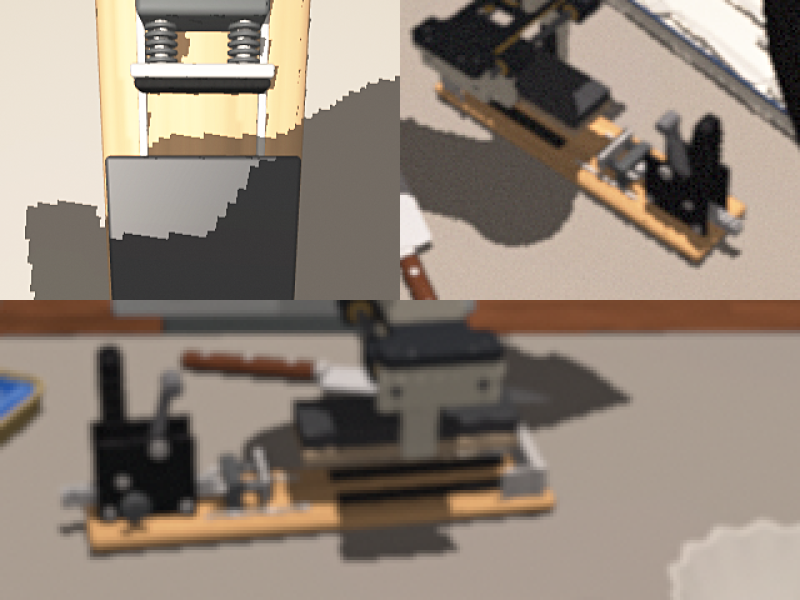

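play_rows --pt "0 -0.01 0.3" --pt "0 0 0.3" --pt "0 0 0.25" --pt "0 0 0.15" --pt "0 0 0.1" --pt "0 0 0" --twist '[0, 0, 0, 0, 0, 0]'

```text
t: 12.3
eef_pos: [0.5136, 0.0726, 0.0466]
ee_rot: [3.141, -0.0, -1.419]
force: [0.5, -0.4, -5.0]
width: 0.0497
gripper_force: 35.0
```

play_rows --pt "0 0 0.04" --pt "0 0 0.04" --pt "0 0 0" --twist '[0, 0, 0]'

```text
t: 12.68
eef_pos: [0.5136, 0.0727, 0.0449]
ee_rot: [-3.142, 0.0, -1.419]
force: [0.9, 0.2, -5.3]
width: 0.0497
gripper_force: 35.0
```

play_rows --pt "0 0 0.03" --pt "0 0 0.02" --pt "0 0 0" --twist '[0, 0, 0]'

```text
t: 13.05
eef_pos: [0.5137, 0.0727, 0.0445]
ee_rot: [-3.141, -0.0, -1.419]
force: [-4.2, 0.7, 6.0]
width: 0.0499
gripper_force: 35.0
```

play_rows --pt "0 0 0" --pt "0 0 0" --pt "0 0 0" --pt "0 0 0" --twist '[0, 0, 0, 0]' --fingers 0.8

```text
t: 13.55
eef_pos: [0.5137, 0.0727, 0.0435]
ee_rot: [-3.142, -0.0, -1.419]
force: [-0.2, 0.2, 0.2]
width: 0.0699
gripper_force: 0.0
```

play_rows --pt "0 0 -0.4" --pt "0 0 -0.8" --pt "0 0 -1" --pt "0 0 -1" --pt "0 0 -1" --pt "0 0 -1" --pt "0 0 -0.6" --pt "0 0 -0.2" --twist '[0, 0, 0, 0, 0, 0, 0, 0]'

```text
t: 14.55
eef_pos: [0.5139, 0.0728, 0.1946]
ee_rot: [-3.14, 0.001, -1.419]
force: [0.3, -0.4, -0.1]
width: 0.0701
gripper_force: 0.0
```

```bash
python3 - <<'E'
from station import arm, imaging, models
from h import *
s=arm.get_state(); print({k:np.round(s[k],4) for k in ("t","q","eef_pos","ee_rot","width","force","gripper_force")})
o=[]
for c in ("wrist","scene","side"):
    f=imaging.grab_frame(c); np.savez(f"pics/{c}4.npz",**(wristframe(f,s) if c=="wrist" else f)); o.append(f["pixels"][:,:,::-1])
a=cv2.resize(o[0][0:240,150:470],(400,300),interpolation=3)
b=cv2.resize(o[1][230:350,230:390],(400,300),interpolation=3)
d=cv2.resize(o[2][180:270,200:440],(800,300),interpolation=3)
cv2.imwrite("pics/m4.png",np.vstack([np.hstack([a,b]),d]))
E
```

```text
{'t': np.float64(14.55), 'q': array([ 0.5193,  0.1426, -0.4033, -0.    , -1.0233, -0.3673]), 'eef_pos': array([0.5139, 0.0728, 0.1946]), 'ee_rot': array([-3.1401e+00,  6.0000e-04, -1.4188e+00]), 'width': np.float64(0.0701), 'force': array([ 0.3027, -0.389 , -0.0655]), 'gripper_force': np.float64(0.0)}
```

View pics/m4.png

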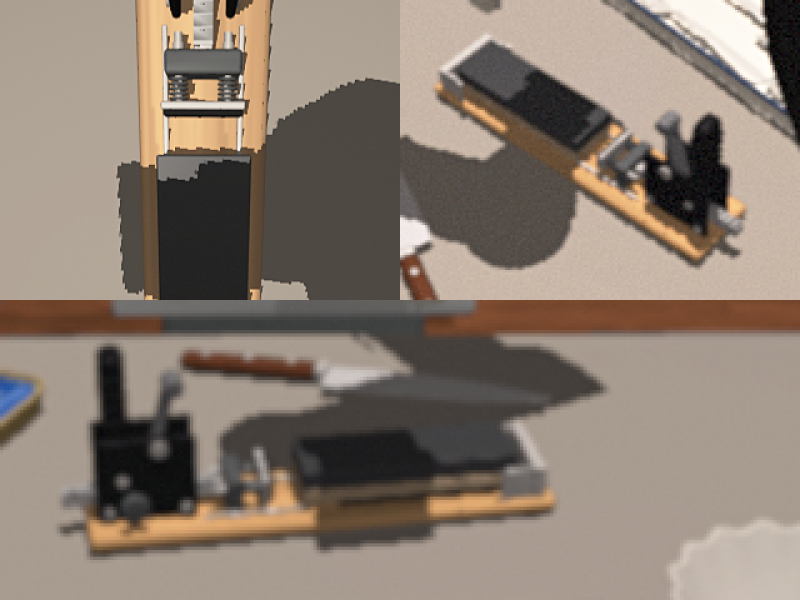

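play_rows --pt "0.91 0.3 -0.25" --pt "0.91 0.3 -0.25" --pt "0.91 0.3 -0.25" --pt "0.91 0.3 -0.25" --pt "0.91 0.3 -0.25" --pt "0.91 0.3 -0.25" --pt "0.91 0.3 -0.25" --pt "0.91 0.3 -0.25" --twist '[0, 0, 0, 0, 0, 0, 0, 0]' --fingers 1

```text
t: 15.7
eef_pos: [0.4812, -0.1171, 0.2426]
ee_rot: [3.14, 0.0, -1.419]
force: [0.7, -0.2, 0.1]
width: 0.0877
gripper_force: 0.0
```

play_rows --pt "0 0 0" --pt "0 0 0" --pt "0 0 0" --pt "0 0 0" --pt "0 0 0" --pt "0 0 0" --pt "0 0 0" --pt "0 0 0" --twist '[-0.9, -0.9, -0.9, -0.9, -0.9, -0.9, -0.9, -0.9]'

```text
t: 16.7
eef_pos: [0.4814, -0.1163, 0.2423]
ee_rot: [3.141, 0.002, -0.334]
force: [0.0, 0.3, -0.7]
width: 0.0875
gripper_force: 0.0
```

play_rows --pt "0 0 0" --pt "0 0 0" --pt "0 0 0" --pt "0 0 0" --pt "0 0 0" --twist '[-0.9, -0.9, -0.9, -0.6, 0]'

```text
t: 17.32
eef_pos: [0.4815, -0.1163, 0.2425]
ee_rot: [-3.141, 0.002, 0.155]
force: [0.5, -0.1, 1.3]
width: 0.0877
gripper_force: 0.0
```

```bash
python3 - <<'E'
from station import arm, imaging, models
from h import *
s=arm.get_state(); print({k:np.round(s[k],4) for k in ("t","q","eef_pos","ee_rot","width","force","gripper_force")})
f=imaging.grab_frame("wrist"); g=wristframe(f,s); np.savez("pics/w5.npz",**g); cv2.imwrite("pics/w5.png",f["pixels"][:,:,::-1])
X=np.array([(-216,0,136),(-199,0,136),(-168,10,115),(-168,-10,115),(-108,22,40.5),(-108,-22,40.5),(-75-8,-25,45),(-75-8,25,45)])/1e3
print(np.round(proj(g,pose([.5121,.0804,0,1.725],X))))
E
```

```text
{'t': np.float64(17.325), 'q': array([ 1.6040e-01,  6.3200e-02, -3.7710e-01, -2.0000e-04, -1.1324e+00,
        1.5659e+00]), 'eef_pos': array([ 0.4815, -0.1163,  0.2425]), 'ee_rot': array([-3.1414e+00,  1.9000e-03,  1.5550e-01]), 'width': np.float64(0.0877), 'force': array([ 0.4658, -0.0782,  1.2739]), 'gripper_force': np.float64(0.0)}
[[357. 150.]
 [327. 150.]
 [276. 164.]
 [275. 130.]
 [208. 170.]
 [205. 112.]
 [170. 108.]
 [176. 174.]]
```

View pics/w5.png

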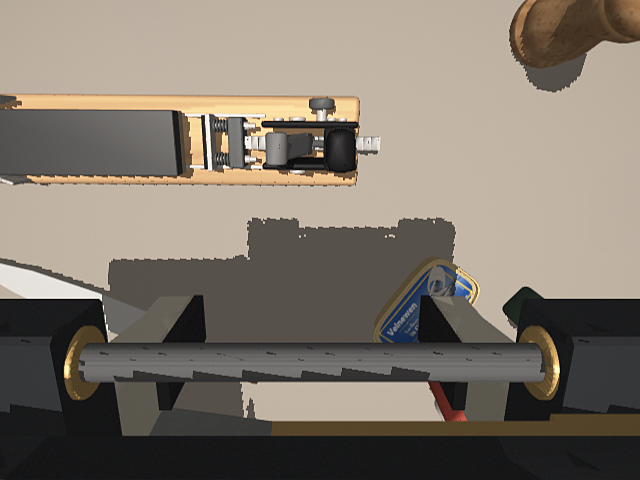

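play_rows --pt "0.81 0.09 0" --pt "0.81 0.09 0" --pt "0.8 0.09 0" --pt "0 0 0" --twist '[0, 0, 0, 0]'

```text
t: 17.88
eef_pos: [0.5433, -0.1135, 0.2425]
ee_rot: [-3.142, 0.002, 0.154]
force: [-0.4, -0.3, -0.4]
width: 0.0873
gripper_force: 0.0
```

play_rows --pt "0 0 0.5" --pt "0 0 0.8" --pt "0 0 0.9" --pt "0 0 0.9" --pt "0 0 0.9" --pt "0 0 0.8" --pt "0 0 0.58" --pt "0 0 0" --twist '[0, 0, 0, 0, 0, 0, 0, 0]'

```text
t: 18.88
eef_pos: [0.5415, -0.1137, 0.1079]
ee_rot: [-3.141, 0.002, 0.156]
force: [0.3, -0.1, -0.2]
width: 0.0873
gripper_force: 0.0
```

```bash
python3 - <<'E'
from station import arm
from h import *
s=arm.get_state(); d=s["eef_pos"]-[.5121,.0804,0]; c,n=np.cos(1.725),np.sin(1.725)
print(s["t"],np.round(s["eef_pos"],4),np.round(s["ee_rot"],4),np.round(s["force"],1),"holder",(c*d[0]+n*d[1])*1e3,(-n*d[0]+c*d[1])*1e3)
E
```

```text
18.875 [ 0.5415 -0.1137  0.1079] [-3.1414e+00  2.4000e-03  1.5570e-01] [ 0.3 -0.1 -0.2] holder -196.28328938733944 0.7577994550549937
```

play_rows --pt "0 0.09 0" --pt "0 0 0" --pt "0 0 0" --pt "0 0 0" --pt "0 0 0" --pt "0 0 0" --twist '[0, 0, 0, 0, 0, 0]' --fingers 0 --newtons 12

```text
t: 19.62
eef_pos: [0.5437, -0.1149, 0.11]
ee_rot: [-3.141, -0.002, 0.156]
force: [-1.5, 5.4, 4.1]
width: 0.0343
gripper_force: 12.0
```

play_rows --pt "0 0 0" --pt "0 0 0" --twist '[0, 0]'

```text
t: 19.88
eef_pos: [0.5437, -0.1149, 0.11]
ee_rot: [-3.141, -0.002, 0.156]
force: [-2.3, 6.3, 6.2]
width: 0.0342
gripper_force: 12.0
```

play_rows --pt "0 0 0" --pt "0 0 0" --pt "0 0 0" --pt "0 0 0" --pt "0 0 0" --twist '[0, 0, 0, 0, 0]' --fingers 0.95

```text
t: 20.5
eef_pos: [0.5429, -0.116, 0.109]
ee_rot: [3.141, 0.0, 0.156]
force: [-0.8, -0.3, -0.2]
width: 0.0786
gripper_force: 0.0
```

play_rows --pt "0 0 0" --pt "0 0 0" --pt "0 0 0" --pt "0 0 0" --pt "0 0 0" --pt "0 0 0" --twist '[0, 0, 0, 0, 0, 0]' --fingers 0

```text
t: 21.25
eef_pos: [0.5434, -0.1149, 0.1096]
ee_rot: [-3.141, -0.001, 0.156]
force: [-1.0, 5.9, 5.0]
width: 0.0344
gripper_force: 12.0
```

```bash
python3 - <<'E'
from station import arm, imaging
from h import *
o=[imaging.grab_frame(c)["pixels"][:,:,::-1] for c in ("scene","side")]
b=cv2.resize(o[0][230:350,230:390],(400,300),interpolation=3)
a=cv2.resize(cv2.imread("pics/side0.png")[180:270,200:320],(400,300),interpolation=3)
d=cv2.resize(o[1][180:270,200:440],(800,300),interpolation=3)
cv2.imwrite("pics/m6.png",np.vstack([np.hstack([a,b]),d]))
E
```

```text
(no output)
```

View pics/m6.png

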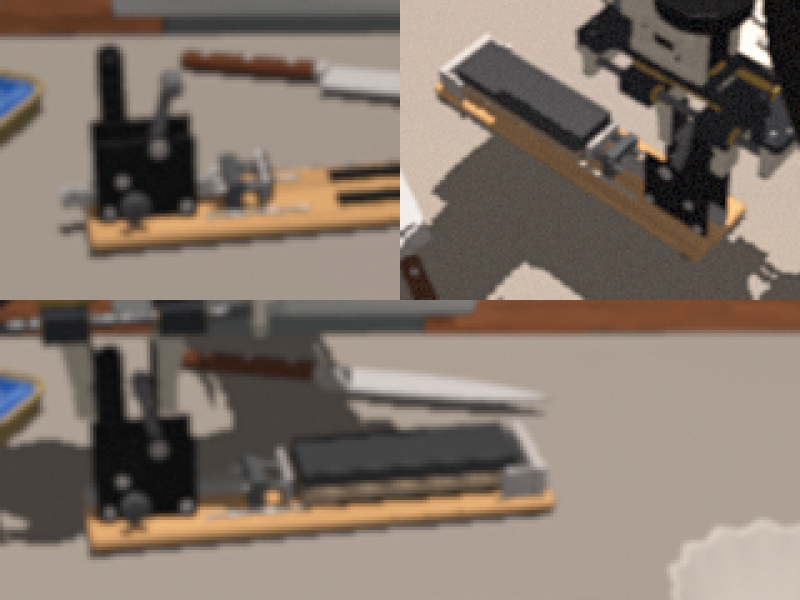

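play_rows --pt "0 0 0" --pt "0 0 0" --pt "0 0 0" --pt "0 0 0" --pt "0 0 0" --twist '[0, 0, 0, 0, 0]' --fingers 0.95 --newtons 16

```text
t: 21.98
eef_pos: [0.5429, -0.116, 0.109]
ee_rot: [3.141, 0.0, 0.156]
force: [-0.4, 0.7, -0.9]
width: 0.0792
gripper_force: 0.0
```

play_rows --pt "0 0 0" --pt "0 0 0" --twist '[0, 0]' --fingers 0.72

```text
t: 22.22
eef_pos: [0.543, -0.1157, 0.1091]
ee_rot: [-3.141, -0.0, 0.156]
force: [-0.8, 4.1, 1.9]
width: 0.0682
gripper_force: 1.9
```

play_rows --pt "0 0 0" --pt "0 0 0" --twist '[0, 0]' --fingers 0.62

```text
t: 22.48
eef_pos: [0.5433, -0.1148, 0.1095]
ee_rot: [-3.141, -0.001, 0.156]
force: [-1.8, 7.2, 4.6]
width: 0.0552
gripper_force: 3.5
```

play_rows --pt "0 0 0" --pt "0 0 0" --twist '[0, 0]' --fingers 0.52

```text
t: 22.72
eef_pos: [0.5434, -0.115, 0.1095]
ee_rot: [-3.141, -0.001, 0.156]
force: [-1.0, 7.2, 4.5]
width: 0.0466
gripper_force: 3.3
```

play_rows --pt "0 0 0" --pt "0 0 0" --pt "0 0 0" --twist '[0, 0, 0]' --fingers 0.44

```text
t: 23.1
eef_pos: [0.5434, -0.1147, 0.1096]
ee_rot: [-3.14, -0.001, 0.156]
force: [-1.1, 8.1, 5.5]
width: 0.0386
gripper_force: 4.1
```

play_rows --pt "0 0 0" --pt "0 0 0" --pt "0 0 0" --twist '[0, 0, 0]' --fingers 0.36

```text
t: 23.48
eef_pos: [0.5434, -0.115, 0.1096]
ee_rot: [-3.141, -0.001, 0.156]
force: [-2.4, 6.4, 5.4]
width: 0.0347
gripper_force: 16.0
```

```bash
python3 - <<'E'
from station import arm, imaging
from h import *
o=[imaging.grab_frame(c)["pixels"][:,:,::-1] for c in ("scene","side")]
b=cv2.resize(o[0][240:320,230:350],(720,300),interpolation=3)
d=cv2.resize(o[1][205:265,240:380],(720,300),interpolation=3)
cv2.imwrite("pics/m7.png",np.vstack([b,d]))
E
```

```text
(no output)
```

View pics/m7.png

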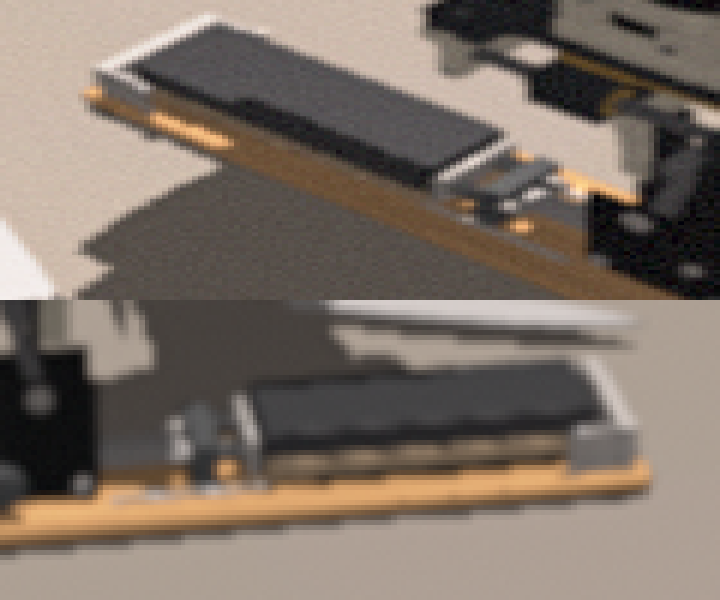

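play_rows --pt "0 0 0" --pt "0 0 0" --pt "0 0 0" --pt "0 0 0" --pt "0 0 0" --twist '[0, 0, 0, 0, 0]' --fingers 0.95 --newtons 9

```text
t: 24.2
eef_pos: [0.5429, -0.116, 0.1089]
ee_rot: [3.141, 0.0, 0.156]
force: [-0.5, -0.4, -0.0]
width: 0.0786
gripper_force: 0.0
```

play_rows --pt "0 0 0" --pt "0 0 0" --twist '[0, 0]' --fingers 0.72

```text
t: 24.45
eef_pos: [0.543, -0.1156, 0.1091]
ee_rot: [-3.141, -0.0, 0.156]
force: [-0.7, 3.8, 2.9]
width: 0.0683
gripper_force: 1.9
```

play_rows --pt "0 0 0" --pt "0 0 0" --twist '[0, 0]' --fingers 0.65

```text
t: 24.7
eef_pos: [0.5432, -0.1148, 0.1095]
ee_rot: [-3.141, -0.001, 0.156]
force: [-1.8, 7.4, 5.5]
width: 0.0575
gripper_force: 3.7
```

play_rows --pt "0 0 0" --pt "0 0 0" --twist '[0, 0]' --fingers 0.58

```text
t: 24.95
eef_pos: [0.5434, -0.1147, 0.1097]
ee_rot: [-3.14, -0.001, 0.156]
force: [-2.1, 7.6, 6.8]
width: 0.0513
gripper_force: 4.3
```

play_rows --pt "0 0 0" --pt "0 0 0" --twist '[0, 0]' --fingers 0.52

```text
t: 25.2
eef_pos: [0.5434, -0.1148, 0.1096]
ee_rot: [-3.141, -0.001, 0.157]
force: [-1.4, 7.0, 5.1]
width: 0.0459
gripper_force: 3.7
```

play_rows --pt "0 0 0" --pt "0 0 0" --twist '[0, 0]' --fingers 0.46

```text
t: 25.45
eef_pos: [0.5434, -0.1147, 0.1097]
ee_rot: [-3.14, -0.001, 0.156]
force: [-1.4, 8.7, 6.5]
width: 0.0407
gripper_force: 4.3
```

play_rows --pt "0 0 0" --pt "0 0 0" --twist '[0, 0]' --fingers 0.41

```text
t: 25.7
eef_pos: [0.5434, -0.1146, 0.1097]
ee_rot: [-3.141, -0.001, 0.157]
force: [-1.9, 7.7, 6.8]
width: 0.0363
gripper_force: 4.1
```

play_rows --pt "0 0 0" --pt "0 0 0" --pt "0 0 0" --twist '[0, 0, 0]' --fingers 0.36

```text
t: 26.08
eef_pos: [0.5435, -0.1149, 0.1097]
ee_rot: [-3.141, -0.001, 0.156]
force: [-2.0, 7.3, 5.9]
width: 0.0345
gripper_force: 9.0
```

```bash
python3 - <<'E'
from station import arm, imaging
from h import *
o=[imaging.grab_frame(c)["pixels"][:,:,::-1] for c in ("scene","side")]
b=cv2.resize(o[0][240:320,230:350],(720,300),interpolation=3)
d=cv2.resize(o[1][205:265,240:380],(720,300),interpolation=3)
cv2.imwrite("pics/m8.png",np.vstack([b,d]))
E
```

```text
(no output)
```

View pics/m8.png

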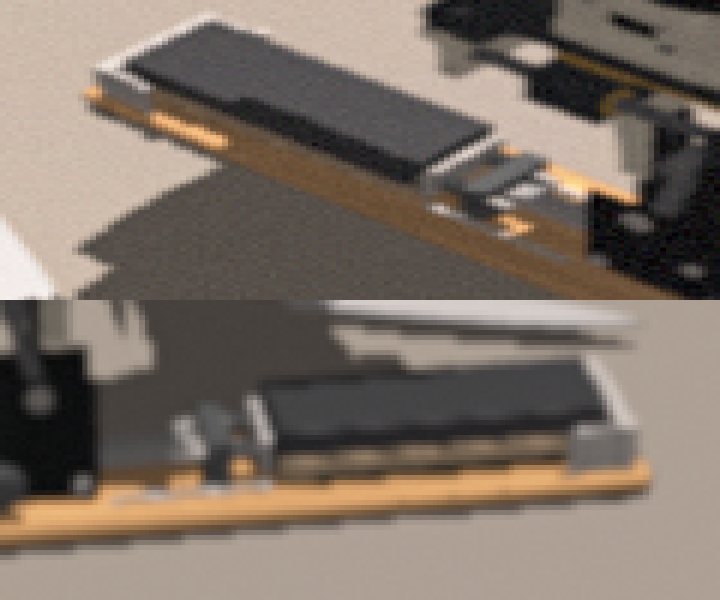

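play_rows --pt "0 0 0" --pt "0 0 0" --pt "0 0 0" --pt "0 0 0" --pt "0 0 0" --twist '[0, 0, 0, 0, 0]' --fingers 0.95 --newtons 10

```text
t: 26.8
eef_pos: [0.5429, -0.116, 0.1089]
ee_rot: [3.141, 0.0, 0.156]
force: [-0.6, -1.1, -0.1]
width: 0.079
gripper_force: 0.0
```

play_rows --pt "0 0 0" --pt "0 0 0" --pt "0 0 0" --twist '[0, 0, 0]' --fingers 0.65

```text
t: 27.18
eef_pos: [0.5432, -0.115, 0.1094]
ee_rot: [-3.141, -0.001, 0.156]
force: [-1.6, 6.9, 5.5]
width: 0.0597
gripper_force: 4.0
```

play_rows --pt "0 0 0" --pt "0 0 0" --twist '[0, 0]' --fingers 0.58

```text
t: 27.42
eef_pos: [0.5433, -0.1146, 0.1096]
ee_rot: [-3.14, -0.001, 0.156]
force: [-2.9, 8.2, 7.1]
width: 0.0514
gripper_force: 4.3
```

play_rows --pt "0 0 0" --pt "0 0 0" --twist '[0, 0]' --fingers 0.52

```text
t: 27.68
eef_pos: [0.5434, -0.1148, 0.1096]
ee_rot: [-3.141, -0.001, 0.157]
force: [-1.3, 8.0, 5.5]
width: 0.0459
gripper_force: 3.6
```

play_rows --pt "0 0 0" --pt "0 0 0" --twist '[0, 0]' --fingers 0.46

```text
t: 27.92
eef_pos: [0.5434, -0.1143, 0.1098]
ee_rot: [-3.14, -0.002, 0.157]
force: [-3.8, 10.4, 6.3]
width: 0.0406
gripper_force: 5.3
```

play_rows --pt "0 0 0" --pt "0 0 0" --twist '[0, 0]' --fingers 0.42

```text
t: 28.18
eef_pos: [0.5434, -0.1142, 0.1098]
ee_rot: [-3.14, -0.002, 0.157]
force: [-2.9, 12.2, 8.3]
width: 0.0373
gripper_force: 5.9
```

play_rows --pt "0 0 0" --pt "0 0 0" --pt "0 0 0" --twist '[0, 0, 0]' --fingers 0.36

```text
t: 28.55
eef_pos: [0.5435, -0.1149, 0.1098]
ee_rot: [-3.141, -0.001, 0.157]
force: [-2.7, 6.9, 6.5]
width: 0.0345
gripper_force: 10.0
```

```bash
python3 - <<'E'
from station import arm, imaging
from h import *
o=[imaging.grab_frame(c)["pixels"][:,:,::-1] for c in ("scene","side")]
b=cv2.resize(o[0][240:320,230:350],(720,300),interpolation=3)
d=cv2.resize(o[1][205:265,240:380],(720,300),interpolation=3)
cv2.imwrite("pics/m9.png",np.vstack([b,d]))
E
```

```text
(no output)
```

View pics/m9.png

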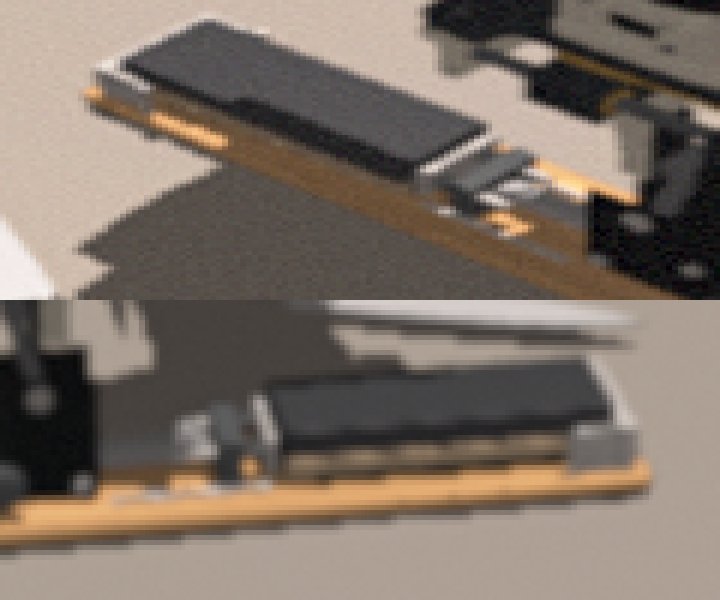

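play_rows --pt "0 0 0" --pt "0 0 0" --pt "0 0 0" --pt "0 0 0" --pt "0 0 0" --twist '[0, 0, 0, 0, 0]' --fingers 0.95 --newtons 10

```text
t: 29.28
eef_pos: [0.5429, -0.116, 0.1089]
ee_rot: [3.141, 0.0, 0.156]
force: [0.5, -0.3, -0.1]
width: 0.0789
gripper_force: 0.0
```

play_rows --pt "0 0 0" --pt "0 0 0" --pt "0 0 0" --twist '[0, 0, 0]' --fingers 0.65

```text
t: 29.65
eef_pos: [0.5431, -0.1146, 0.1094]
ee_rot: [-3.14, -0.001, 0.156]
force: [-4.4, 13.0, 8.5]
width: 0.0597
gripper_force: 6.3
```

play_rows --pt "0 0 0" --pt "0 0 0" --twist '[0, 0]' --fingers 0.58

```text
t: 29.9
eef_pos: [0.5432, -0.1137, 0.1099]
ee_rot: [-3.139, -0.001, 0.156]
force: [-6.1, 16.0, 11.4]
width: 0.0513
gripper_force: 8.1
```

play_rows --pt "0 0 0" --pt "0 0 0" --twist '[0, 0]' --fingers 0.52

```text
t: 30.15
eef_pos: [0.5433, -0.1134, 0.1101]
ee_rot: [-3.139, -0.002, 0.157]
force: [-5.4, 17.6, 13.7]
width: 0.0458
gripper_force: 8.9
```

play_rows --pt "0 0 0" --pt "0 0 0" --twist '[0, 0]' --fingers 0.46

```text
t: 30.4
eef_pos: [0.5433, -0.1132, 0.1102]
ee_rot: [-3.139, -0.002, 0.157]
force: [-6.6, 18.3, 14.0]
width: 0.041
gripper_force: 9.4
```

play_rows --pt "0 0 0" --pt "0 0 0" --pt "0 0 0" --twist '[0, 0, 0]' --fingers 0.42

```text
t: 30.78
eef_pos: [0.5434, -0.1131, 0.1102]
ee_rot: [-3.139, -0.002, 0.157]
force: [-6.2, 17.4, 13.3]
width: 0.0383
gripper_force: 10.0
```

play_rows --pt "0 0 0" --pt "0 0 0" --pt "0 0 0" --pt "0 0 0" --twist '[0, 0, 0, 0]' --fingers 0.36 --newtons 12

```text
t: 31.28
eef_pos: [0.5434, -0.1134, 0.1102]
ee_rot: [-3.139, -0.002, 0.157]
force: [-5.0, 15.9, 12.8]
width: 0.0375
gripper_force: 12.0
```

```bash
python3 - <<'E'
from station import arm, imaging
from h import *
o=[imaging.grab_frame(c)["pixels"][:,:,::-1] for c in ("scene","side")]
b=cv2.resize(o[0][240:320,230:350],(720,300),interpolation=3)
d=cv2.resize(o[1][205:265,240:380],(720,300),interpolation=3)
cv2.imwrite("pics/m10.png",np.vstack([b,d]))
s=arm.get_state(); print(s["t"],s["force"],s["width"],s["gripper_force"])
E
```

```text
31.375 [-4.80271939 16.30226193 13.34084678] 0.03759906029659768 11.983168758451939
```

View pics/m10.png

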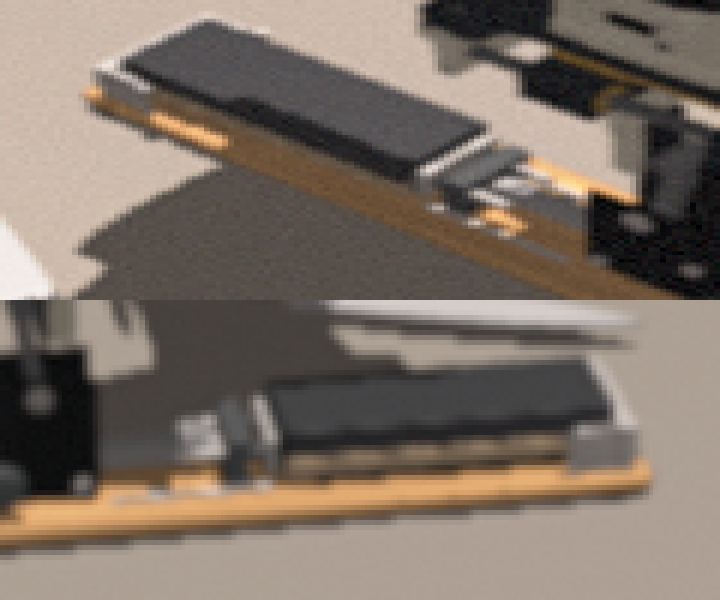

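play_rows --pt "0 0 0" --pt "0 0 0" --pt "0 0 0" --pt "0 0 0" --twist '[0, 0, 0, 0]'

```text
t: 31.88
eef_pos: [0.5434, -0.1134, 0.1102]
ee_rot: [-3.139, -0.002, 0.157]
force: [-6.1, 16.6, 12.5]
width: 0.0377
gripper_force: 12.0
```

```bash
python3 -c "
from station import arm
s=arm.get_state(); print(s['t'],s['force'],s['width'],s['gripper_force']); print(arm.job_done())"
```

```text
31.875 [-6.11605367 16.60054293 12.49595252] 0.03767187134054528 11.983634233474731
the job is handed in; nothing more can be done
None
```

The job is handed in after 31.9 s: the whetstone lies flat in the bed against the stop, the sprung plate presses on it (I estimate about 7 mm of spring travel, from the grip force and pictures), and the gripper is still holding the trigger squeezed.

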